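Change over the cutter drying turntable

TASK

Flip the blower's bat toggle over to off, stand the dry cutters from the turntable in the wooden tray (round heads in the wide compartment, bars in the narrow one) and stand the washed cutters that wait on the rubber mat on the turntable, fully on the disc. Then flip the toggle back on. Never handle a cutter while the blower is on, leave them all standing upright, and do not disturb the other things on the bench.

Things in the scene. Friction and masses are not known exactly. Their poses are not given: they have to be found in the camera images.
- station: fixed grey foot of the drying turntable, with a white drum-shaped blower on its +y side; origin on the bench under the platter's axis; the blower starts 218 mm from that axis along the station's +y and is 147 mm tall. Its yaw varies by up to 0.25 rad
- platter_top (a point): centre of the platter's top face, 22 mm above the bench, on its axis; the platter is a flat aluminium disc 320 mm across and 10 mm thick, without a rim, carried on a free bearing: it spins easily when things on it are pushed, and coasts to rest within a few seconds
- platter (a joint): angle of the freely spinning platter, rad, anticlockwise from above, no stops
- switch_pivot (a point): pivot of the bat toggle, at the centre of the top face of the fixed grey switch box (90 x 90 mm, 60 mm tall); its x and y axes are the box's. The bat swings along the box's y axis; box yaw varies by up to 0.35 rad
- toggle_tip (a point): centre of the round end (13 mm across) of the steel bat, 44.5 mm from the pivot; the shaft is 8 mm thick
- toggle (a joint): lean of the bat from upright, rad: +0.4 (leaning to the box's +y, the side of the small clear pilot lamp and of the turntable) is blower ON, -0.4 is OFF; an over-centre spring (about 2 N at the tip) drives it to the nearer stop, so it stays only at either end. It is on at the start
- tray: fixed low wooden cutter tray, 256 x 244 mm (its x, y), walls 8 mm thick and 14 mm tall over the bench, floor 4 mm thick, one dividing wall along its x; origin on the bench under its centre. Its yaw varies by up to 0.3 rad
- tray_wide (a point): centre of the floor of the tray's wide compartment, 240 mm (tray x) by 130 mm (tray y) inside: for the round cutter heads
- tray_narrow (a point): centre of the floor of the tray's narrow compartment, 240 mm (tray x) by 90 mm (tray y) inside: for the knife bars
- mat: fixed black rubber draining mat, 190 x 120 mm (its x, y), 3 mm thick, where the freshly washed cutters wait; origin on the bench under its centre
- dry_head1: dry cutter head: plain aluminium cylinder, 46 mm diameter, 38 mm tall, standing upright, with a dark bore mark on top and four dark knife edges flush in its side; about 0.22 kg; origin at the centre of its underside, z up its axis; starts on the platter; may be absent
- dry_head2: dry cutter head: plain aluminium cylinder, 46 mm diameter, 38 mm tall, standing upright, with a dark bore mark on top and four dark knife edges flush in its side; about 0.22 kg; origin at the centre of its underside, z up its axis; starts on the platter; may be absent
- dry_bar1: dry knife bar: plain steel block, 64 mm long (its x), 28 mm wide (its y), 36 mm tall, standing on its 64 x 28 face, dark groove along the top; about 0.3 kg; origin at the centre of its underside, z up; starts on the platter; may be absent
- dry_bar2: dry knife bar: plain steel block, 64 mm long (its x), 28 mm wide (its y), 36 mm tall, standing on its 64 x 28 face, dark groove along the top; about 0.3 kg; origin at the centre of its underside, z up; starts on the platter; may be absent
- wet_head: washed cutter head: plain aluminium cylinder, 46 mm diameter, 38 mm tall, standing upright, with a dark bore mark on top and four dark knife edges flush in its side; about 0.22 kg; origin at the centre of its underside, z up its axis; starts on the rubber mat; may be absent
- wet_bar: washed knife bar: plain steel block, 64 mm long (its x), 28 mm wide (its y), 36 mm tall, standing on its 64 x 28 face, dark groove along the top; about 0.3 kg; origin at the centre of its underside, z up; starts on the rubber mat; may be absent
- mug: bystander: white mug, 76 mm across, 85 mm tall, beyond the tray
- jar: bystander: closed jar, 60 mm across, 75 mm tall, beyond the turntable
- moulding: bystander: wooden moulding sample, 100 mm long, 28 mm tall, beyond the tray
Not all that is in view belongs to the job. What is shaped like the dry_head2 but orange, purple or red is not meant.

How it is judged:
On the way, in this order (a step that is already met when the one before it is completed fails the run):
1. the blower is switched off (value of joint toggle below -0.25 rad), for 0.2 s.
2. with the blower off, all dry cutters stand in their compartments and all washed ones on the platter (value of joint toggle below -0.25 rad and x of dry_head1 in the frame of tray_wide between -0.11 and 0.11 m and y of dry_head1 in the frame of tray_wide between -0.052 and 0.052 m and z of dry_head1 in the frame of tray_wide between -0.006 and 0.006 m and angle between each of dry_head1, dry_head2, dry_bar1, dry_bar2, wet_head, wet_bar's own z axis and vertical below 0.15 rad and x of dry_head2 in the frame of tray_wide between -0.11 and 0.11 m and y of dry_head2 in the frame of tray_wide between -0.052 and 0.052 m and z of dry_head2 in the frame of tray_wide between -0.006 and 0.006 m and x of dry_bar1 in the frame of tray_narrow between -0.11 and 0.11 m and y of dry_bar1 in the frame of tray_narrow between -0.038 and 0.038 m and z of dry_bar1 in the frame of tray_narrow between -0.006 and 0.006 m and x of dry_bar2 in the frame of tray_narrow between -0.11 and 0.11 m and y of dry_bar2 in the frame of tray_narrow between -0.038 and 0.038 m and z of dry_bar2 in the frame of tray_narrow between -0.006 and 0.006 m and horizontal distance between each of wet_head, wet_bar and platter_top below 0.14 m and z of wet_head in the frame of platter_top between -0.006 and 0.006 m and z of wet_bar in the frame of platter_top between -0.006 and 0.006 m), for 0.2 s.
3. the blower is switched on again (value of joint toggle above 0.25 rad), for 0.2 s.
At the end, for the whole second after the job is handed in: Toggle on (over 0.25 rad). Dry heads stand in the wide, dry bars in the narrow compartment, washed cutters on the platter within 140 mm of its axis (underside within 6 mm of the surface, tilt under 0.15 rad) (value of joint toggle above 0.25 rad and x of dry_head1 in the frame of tray_wide between -0.11 and 0.11 m and y of dry_head1 in the frame of tray_wide between -0.052 and 0.052 m and z of dry_head1 in the frame of tray_wide between -0.006 and 0.006 m and angle between each of dry_head1, dry_head2, dry_bar1, dry_bar2, wet_head, wet_bar's own z axis and vertical below 0.15 rad and x of dry_head2 in the frame of tray_wide between -0.11 and 0.11 m and y of dry_head2 in the frame of tray_wide between -0.052 and 0.052 m and z of dry_head2 in the frame of tray_wide between -0.006 and 0.006 m and x of dry_bar1 in the frame of tray_narrow between -0.11 and 0.11 m and y of dry_bar1 in the frame of tray_narrow between -0.038 and 0.038 m and z of dry_bar1 in the frame of tray_narrow between -0.006 and 0.006 m and x of dry_bar2 in the frame of tray_narrow between -0.11 and 0.11 m and y of dry_bar2 in the frame of tray_narrow between -0.038 and 0.038 m and z of dry_bar2 in the frame of tray_narrow between -0.006 and 0.006 m and horizontal distance between each of wet_head, wet_bar and platter_top below 0.14 m and z of wet_head in the frame of platter_top between -0.006 and 0.006 m and z of wet_bar in the frame of platter_top between -0.006 and 0.006 m); the robot touches nothing.
It fails at once if a cutter is handled (over 1 N from the fingers) while the blower is on (value of joint toggle above 0.2 rad and (contact force between the fingers and dry_head1 above 1 N or contact force between the fingers and dry_head2 above 1 N or contact force between the fingers and dry_bar1 above 1 N or contact force between the fingers and dry_bar2 above 1 N or contact force between the fingers and wet_head above 1 N or contact force between the fingers and wet_bar above 1 N)).
It fails at once if a bystander (mug, jar, moulding) is moved over 30 mm (distance of any of mug, jar, moulding from where it was at the start of the episode above 0.03 m).
Of dry_head1, dry_head2, dry_bar1, dry_bar2 only 3 to 4 are there at a start; the rules pass over those that are not, and their reading is None.
Of wet_head, wet_bar only 1 to 2 are there at a start; the rules pass over those that are not, and their reading is None.
At some moment in a run one of dry_head1, dry_head2, dry_bar1, dry_bar2, wet_head, wet_bar may be knocked a few centimetres aside while the robot is not near it.
It also fails if it takes over 210 s, if anything falls off the work surface, if the arm or the gripper's body presses on something with over 40 N, if the wrist force passes 120 N, or if a joint passes its speed limit or range.

ROBOT

A 7-joint arm with a two-finger parallel gripper is mounted at the origin on the work surface. World frame = base frame: x ahead of the robot, y to its left, z up, the work surface at z = 0. Lengths are in m, angles in rad, forces in N, time in s.
With the tool pointing down it reaches from about 0.4 to 0.9 m from the base axis. Payload 5.5 kg.
Tool frame: the origin (TCP) lies at the very end of the fingers, on their centre line; the grasp point (between the pads) lies 19 mm behind it; z points along the fingers, y is the line along which they close (so a half turn about z gives the same grasp; the last joint's range is limited). The gripper opens to 85 mm and grips with 20 to 120 N. Pads are 22 mm wide; open, the fingers measure 114 mm over their backs; the gripper's body (76 mm by 85 mm) begins 54 mm behind the grasp point. The pads swing forward as they close: fully open they stand 13 mm farther back than shut.
Start: joints at [-0.864, 0.501, -0.427, 1.55, 0.221, 1.138, -0.21], TCP at [0.279, 0.587, 0.192] pointing down, gripper open.
Joint ranges: [-2.88, 2.88], [-0.31, 2.03], [-1.54, 1.56], [0.2, 2.42], [-1.41, 4.55], [0.19, 2.02], [-2.57, 2.57]. Speed limits (rad/s): [2.57, 2.57, 3.14, 3.14, 3.14, 3.14, 3.14].

INTERFACE

Orientations are given as a rotation vector (axis times angle).
In Python, from rig import ctrl gives the robot as it stands. The module is installed in compiled form; this text tells all that it offers. Calls block until the motion is done:
- ctrl.move_to(position, orientation): joint-space move of the TCP to a pose.
- ctrl.move_straight(position, attitude=None, rate=0.15): straight line of the TCP; attitude=None keeps the orientation; rate is the mean speed in m/s.
- ctrl.move_joints(angles): joint-space move.
- ctrl.open() and ctrl.grab(strength=None): open the fingers fully, or close them until they stop; strength is the grip in N (None keeps the last).
- ctrl.sleep(seconds).
- ctrl.ik(position, orientation): joint angles nearest the present ones, or None.
- ctrl.get_image(name): name is "scene" or "top"; returns a dict with "pixels" (420x560x3 uint8, red, green, blue), "z_map" (420x560 float32, m along the optical axis (not along the pixel's ray), 0 where there is no reading), "fx", "fy", "cx", "cy" (pixels), "k1" (the pictures are not rectified: a ray, as slopes to the right and down, at radius r is drawn at 1 + k1 r^2 times it, then the intrinsics apply), "world_from_camera" (4x4, takes a point from camera to world coordinates). Camera axes: x right, y up, looking along -z (the intrinsics and any distortion apply to the point x, -y, -z); pixel columns grow to the right and rows downward; lengths in m; the calibration is good to about 2 mm. A picture is of the moment at which its call begins.
A pose or a line that the arm cannot do raises ctrl.MotionError and nothing moves.
- ctrl.job_done(): hands the job in; it is judged then, once.
Readings, each from a call of its own:
- ctrl.current_time_s(): time.
- ctrl.current_joint_pos(): joint angles.
- ctrl.current_joint_vel(): joint speeds.
- ctrl.current_effort(): joint torques, N m.
- ctrl.current_ee_pos(): TCP position.
- ctrl.current_ee_rot(): TCP orientation.
- ctrl.current_ft_force(): force on the tool from outside, world axes, zero at the start.
- ctrl.current_moment(): the same for the moment, N m.
- ctrl.current_gripper_width(): opening from 0.0 (shut) to 1.0 (fully open).
- ctrl.current_finger_force(): force on a finger pad.
Only numpy, scipy, OpenCV 4.12 (cv2) and the standard library are available. Lean on these libraries where they do the work, as an engineer would, in place of code of your own. Each camera call takes 0.05 s, during which the arm holds its last target. There are 200 camera calls.

## Working session

There is one attempt and no reset: what is moved stays moved. The work goes in short steps, each a Python script; the robot and the scene stay as the last script left them, time stands still between calls to the robot, and variables do not carry over. Pictures are saved under pics/ and viewed, at most 14 in all, crops included, and the job is handed in when it is done.

```bash
mkdir -p pics; cat > h.py <<'E'
import numpy as np, cv2
from rig import ctrl
def snap(name,save=None):
    im=ctrl.get_image(name)
    if save: cv2.imwrite('pics/'+save,cv2.cvtColor(im['pixels'],cv2.COLOR_RGB2BGR))
    return im
def rays(im,uv):
    uv=np.asarray(uv,float).reshape(-1,2)
    K=np.array([[im['fx'],0,im['cx']],[0,im['fy'],im['cy']],[0,0,1.]])
    p=cv2.undistortPoints(uv.reshape(-1,1,2),K,np.array([im['k1'],0,0,0.])).reshape(-1,2)
    # model: drawn = ray*(1+k1 r^2), same as OpenCV
    d=np.c_[p[:,0],-p[:,1],-np.ones(len(p))]
    T=np.array(im['world_from_camera']); return T[:3,3],d@T[:3,:3].T
def onplane(im,uv,z):
    o,d=rays(im,uv); return o+d*((z-o[2])/d[:,2])[:,None]
def cloud(im):
    h,w=im['z_map'].shape; u,v=np.meshgrid(np.arange(w),np.arange(h))
    o,d=rays(im,np.c_[u.ravel(),v.ravel()])
    P=(o+d*im['z_map'].reshape(-1,1)).reshape(h,w,3); P[im['z_map']==0]=np.nan
    return P
E
python3 - <<'E'
from h import *
for n in('scene','top'):
    im=snap(n,n+'0.png'); print(n,im['fx'],im['k1'],np.array(im['world_from_camera']).round(3).tolist(),(im['z_map']>0).mean())
print(ctrl.current_time_s(),ctrl.current_ee_rot())
E
```

```text
scene 470.81465207174085 -0.08619292112462194 [[-0.475, -0.472, 0.743, 1.615], [0.88, -0.25, 0.403, 0.658], [-0.004, 0.845, 0.534, 0.923], [0.0, 0.0, 0.0, 1.0]] 0.9944430272108844
top 407.7101504102058 0.023915745524468512 [[0.023, 0.982, -0.187, 0.302], [-1.0, 0.019, -0.024, 0.033], [-0.02, 0.187, 0.982, 1.1], [0.0, 0.0, 0.0, 1.0]] 0.995922619047619
0.1 [-6.91207926e-01 -3.06409939e+00  2.69652145e-03]
```

View pics/top0.png

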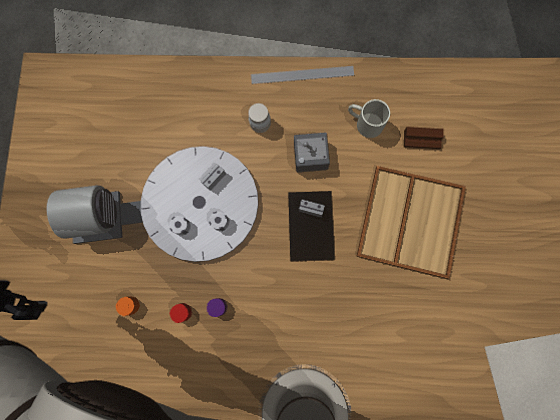

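View pics/scene0.png

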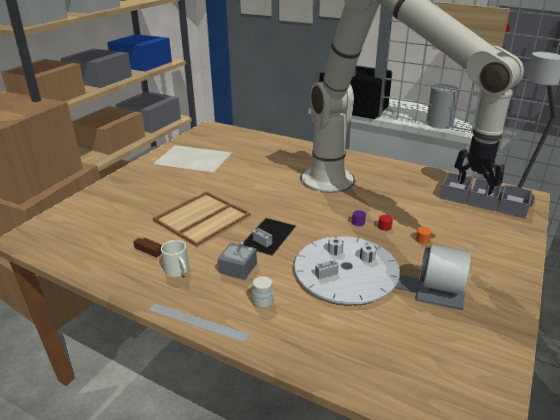

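The top view shows two dry heads at (179,224) and (218,220), one dry bar at (214,177), the wet bar on the mat at (312,207), the switch box at (311,150) with the bat leaning up-left, and the tray at (412,222). There is no wet head. The scene view agrees.

```bash
cat >> h.py <<'E'
def comps(P,zlo,zhi,box,minpix=15):
    """connected regions of points in a height band and an xy box"""
    with np.errstate(invalid='ignore'):
        m=(P[...,2]>zlo)&(P[...,2]<zhi)&(P[...,0]>box[0])&(P[...,0]<box[1])&(P[...,1]>box[2])&(P[...,1]<box[3])
    n,l=cv2.connectedComponents(m.astype(np.uint8),connectivity=4)
    out=[]
    for i in range(1,n):
        q=P[l==i]
        if len(q)>=minpix:
            (c,s,a)=cv2.minAreaRect((q[:,:2]*1000).astype(np.float32))
            s=np.array(s); a=np.deg2rad(a)+(0 if s[0]>=s[1] else np.pi/2)
            out.append(dict(n=len(q),c=np.array(c)/1000,mean=q.mean(0),size=np.sort(s)[::-1]/1000,ang=(a+np.pi/2)%np.pi-np.pi/2))
    return out
def show(L):
    for o in L: print(o['n'],'c',o['c'].round(4),'mean',o['mean'].round(4),'size',o['size'].round(3),'ang',round(float(o['ang']),3))
E
python3 - <<'E'
from h import *
P={}
for n in('top','scene'):
    im=snap(n); P[n]=cloud(im)
    print('==',n)
    for v in (im,): pass
    b=(0.3,0.85,-0.6,0.5)
    print('platter');show([o for o in comps(P[n],.015,.03,b,300)])
    print('tops');show(comps(P[n],.048,.072,b,15))
    print('mat things');show(comps(P[n],.028,.046,b,15))
    print('high');show(comps(P[n],.074,.12,b,3))
    print('tray walls');show([o for o in comps(P[n],.0085,.022,(0.3,.75,-.65,-.15),30)])
# corner pixels on top image of tray for reference
im=snap('top')
print(onplane(im,[[378,168],[466,186],[450,278],[358,256],[412,178],[399,266]],.014).round(4))
print(onplane(im,[[311,150]],.06), onplane(im,[[290,192],[332,192],[334,261],[290,262]],.003).round(3))
E
python3 - <<'E'
import cv2
a=cv2.imread('pics/top0.png')[120:280,280:480];b=cv2.imread('pics/scene0.png')[200:300,130:300]
cv2.imwrite('pics/crop1.png',cv2.vconcat([cv2.resize(a,(500,400),interpolation=2)]))
cv2.imwrite('pics/crop2.png',cv2.resize(b,None,fx=4,fy=4,interpolation=2))
E
```

```text
== top
platter
376 c [ 0.7274 -0.3165] mean [ 0.7338 -0.3161  0.0253] size [0.099 0.052] ang 1.53
9682 c [0.5309 0.2943] mean [0.5277 0.2953 0.0222] size [0.318 0.318] ang -1.47
tops
116 c [ 0.7874 -0.1813] mean [ 0.7929 -0.1841  0.0597] size [0.066 0.031] ang 1.234
29 c [ 0.7925 -0.1161] mean [ 0.7932 -0.1156  0.0632] size [0.018 0.01 ] ang 1.367
91 c [0.7522 0.1346] mean [0.7495 0.1324 0.058 ] size [0.055 0.027] ang -1.35
98 c [ 0.7439 -0.1653] mean [ 0.7384 -0.1626  0.0604] size [0.073 0.03 ] ang 1.215
1066 c [ 0.6724 -0.0075] mean [ 0.67   -0.0075  0.0605] size [0.091 0.09 ] ang 0.099
260 c [0.5953 0.2544] mean [0.5942 0.2537 0.058 ] size [0.063 0.029] ang -0.715
263 c [0.4756 0.2324] mean [0.475  0.2319 0.0596] size [0.045 0.045] ang -0.33
270 c [0.4625 0.335 ] mean [0.4619 0.3344 0.0596] size [0.045 0.044] ang -0.034
mat things
83 c [ 0.7891 -0.1836] mean [ 0.7925 -0.1861  0.037 ] size [0.064 0.025] ang 1.173
18 c [ 0.7927 -0.1159] mean [ 0.7921 -0.1161  0.034 ] size [0.017 0.005] ang 1.213
71 c [0.7526 0.1339] mean [0.7476 0.1321 0.0382] size [0.06 0.03] ang -1.347
75 c [ 0.74
[... 2854 characters left out ...]
23] mean [ 0.7687 -0.17    0.0819] size [0.081 0.077] ang 0.371
31 c [0.6777 0.0084] mean [0.6752 0.0082 0.0948] size [0.02  0.013] ang -1.209
196 c [0.7703 0.138 ] mean [0.7698 0.1392 0.0772] size [0.052 0.052] ang 1.327
tray walls
649 c [ 0.4937 -0.2798] mean [ 0.5112 -0.2786  0.0132] size [0.259 0.256] ang -0.231
48 c [ 0.7043 -0.3252] mean [ 0.7042 -0.3247  0.0163] size [0.086 0.017] ang 1.518
[[ 0.6374 -0.1926  0.014 ]
 [ 0.5903 -0.4279  0.014 ]
 [ 0.343  -0.3724  0.014 ]
 [ 0.3945 -0.1355  0.014 ]
 [ 0.6104 -0.2842  0.014 ]
 [ 0.3708 -0.2422  0.014 ]]
[[ 0.67020107 -0.00629274  0.06      ]] [[ 0.568  0.048  0.003]
 [ 0.57  -0.068  0.003]
 [ 0.381 -0.073  0.003]
 [ 0.375  0.044  0.003]]
```

View pics/crop2.png

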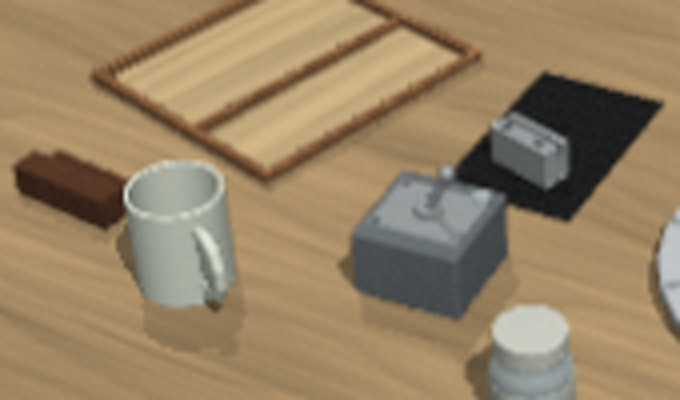

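View pics/crop1.png

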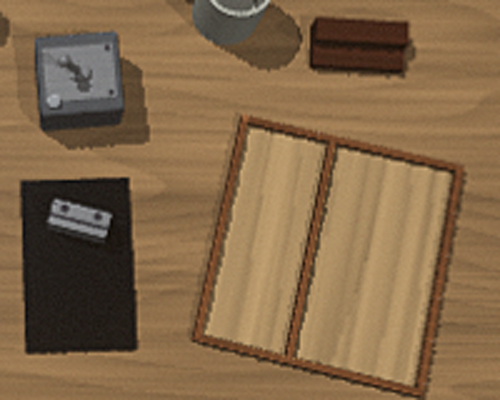

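The bat leans to the turntable side (ON). The narrow compartment is on the tray's +y side. Next I flip the toggle with closed fingers.

```bash
cat >> h.py <<'E'
from scipy.spatial.transform import Rotation as Rot
def down(theta,pos):
    """tool pointing down, closing line along world angle theta; pick the half turn with the roomier last joint"""
    best=None
    for a in (theta+np.pi/2,theta-np.pi/2):
        r=(Rot.from_euler('z',a)*Rot.from_euler('x',np.pi)).as_rotvec()
        q=ctrl.ik(pos,r)
        if q is not None:
            cost=np.abs(np.array(q)-ctrl.current_joint_pos()).max()+(5 if abs(q[6])>2.4 else 0)
            if best is None or cost<best[0]: best=(cost,r)
    assert best is not None,('no ik',pos,theta)
    return best[1]
PIV=np.array([.6735,-.007]); BY=.092
ex=np.array([np.cos(BY),np.sin(BY)]); ey=np.array([-np.sin(BY),np.cos(BY)])
def flip(side):
    """push the bat from side (+1: from +y to off, -1: from -y to on)"""
    ctrl.grab(20)
    P=lambda y,z:[*(PIV+ey*y*side),z]
    r=down(BY,P(.06,.2)); ctrl.move_to(P(.06,.2),r)
    ctrl.move_straight(P(.06,.084),rate=.1)
    for y in (.03,.02,.015,.011,.008,.005):
        ctrl.move_straight(P(y,.084),rate=.05)
        print(y,np.dot(ctrl.current_ft_force()[:2],ey).round(2),(np.array(ctrl.current_ee_pos())).round(4))
    ctrl.move_straight(P(.06,.084),rate=.1); ctrl.move_straight(P(.06,.2))
def tip():
    for n in ('top','scene'): show(comps(cloud(snap(n)),.085,.12,(.6,.72,-.06,.06),3))
E
python3 - <<'E'
from h import *
flip(1)
print(ctrl.current_time_s()); tip()
im=snap('top','after_off.png')
E
```

```text
0.03 0.47 [0.6707 0.0231 0.084 ]
0.02 0.29 [0.6717 0.0121 0.084 ]
0.015 0.37 [0.6722 0.0073 0.084 ]
0.011 0.66 [0.6725 0.0034 0.084 ]
0.008 -0.45 [6.728e-01 6.000e-04 8.400e-02]
0.005 0.84 [ 0.6731 -0.0025  0.084 ]
8.4
23 c [0.6753 0.0096] mean [0.6747 0.0103 0.0996] size [0.015 0.011] ang -1.302
```

```bash
python3 - <<'E'
from h import *
print(ctrl.current_ee_pos(),ctrl.current_gripper_width())
a=snap('top')['pixels'][90:230,240:400];b=snap('scene')['pixels'][180:320,150:310]
v=cv2.hconcat([cv2.resize(x,(400,350),interpolation=cv2.INTER_CUBIC) for x in (a,b)])
cv2.imwrite('pics/c3.png',v[...,::-1])
E
```

```text
[0.66705387 0.05260688 0.19840446] -0.00401102240935022
```

View pics/c3.png

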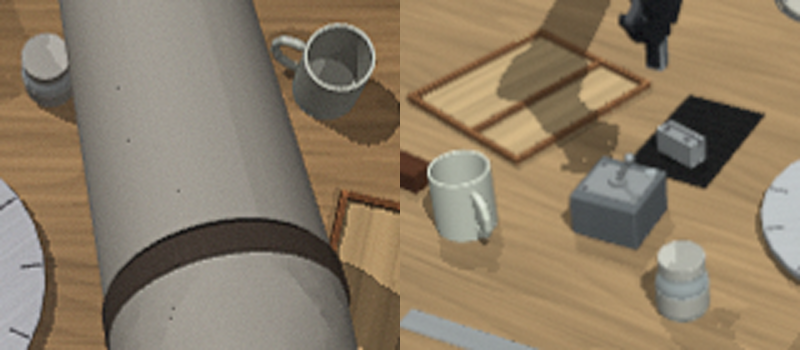

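The bat still leans to the ON side at (627,158) and the push forces were negligible. I'll repeat the push and look while the finger is there.

```bash
python3 - <<'E'
from h import *
P=lambda y,z:[*(PIV+ey*y),z]
ctrl.move_straight(P(.06,.084),rate=.1)
t=[]
for i,y in enumerate((.035,.02,.005)):
    ctrl.move_straight(P(y,.084),rate=.05)
    print(y,np.round(ctrl.current_ft_force(),2),np.round(ctrl.current_effort(),2)[:1])
    b=snap('scene')['pixels'][190:310,170:290]
    t.append(cv2.resize(b,(260,260),interpolation=cv2.INTER_CUBIC))
cv2.imwrite('pics/c4.png',cv2.hconcat(t)[...,::-1])
E
```

```text
0.035 [-0.35  0.44 -0.62] [0.64]
0.02 [-0.1   0.26 -0.53] [0.48]
0.005 [-0.25  0.31 -0.57] [0.49]
```

View pics/c4.png

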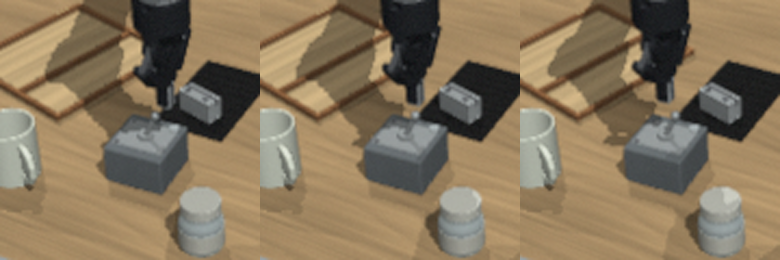

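```bash
python3 - <<'E'
from h import *
print(ctrl.current_ee_pos(),ctrl.current_ee_rot(),ctrl.current_gripper_width())
im=snap('scene'); P=cloud(im)
print(onplane(im,[[237,236]],.084),onplane(im,[[237,236]],.13))
g=(im['pixels'].max(-1)<400)
show(comps(P,.085,.16,(.55,.75,-.1,.1),3))
m=(np.abs(P[...,0]-.65)<.1)&(np.abs(P[...,1])<.06)&(P[...,2]>.105)&(P[...,2]<.3)
q=P[m]
for z in np.arange(.1,.26,.01):
    s=q[(q[:,2]>z)&(q[:,2]<z+.01)]
    if len(s): print(round(z,2),len(s),s.min(0).round(3),s.max(0).round(3))
E
```

```text
[ 0.67303113 -0.00213966  0.08398054] [-2.11733980e+00 -2.32069109e+00 -1.26833472e-04] 0.0002319929388585368
[[ 0.62471648 -0.03535565  0.084     ]] [[0.6790114 0.0026454 0.13     ]]
78 c [0.6807 0.0032] mean [0.6809 0.004  0.1436] size [0.026 0.02 ] ang -0.945
24 c [0.6764 0.0106] mean [0.6757 0.0107 0.0998] size [0.017 0.01 ] ang -1.145
0.1 5 [0.672 0.009 0.105] [0.68  0.015 0.109]
0.12 8 [ 0.668 -0.009  0.122] [0.685 0.01  0.129]
0.13 22 [ 0.665 -0.005  0.13 ] [0.69  0.013 0.14 ]
0.14 24 [ 0.669 -0.005  0.14 ] [0.69  0.011 0.15 ]
0.15 24 [ 0.667 -0.009  0.15 ] [0.688 0.012 0.16 ]
0.16 14 [ 0.664 -0.011  0.161] [0.7   0.013 0.17 ]
0.17 44 [ 0.644 -0.009  0.172] [0.709 0.015 0.179]
0.18 39 [ 0.633 -0.007  0.181] [0.718 0.015 0.19 ]
0.19 62 [ 0.624 -0.006  0.19 ] [0.728 0.017 0.199]
0.2 63 [ 0.614 -0.008  0.201] [0.732 0.019 0.21 ]
0.21 95 [ 0.616 -0.007  0.21 ] [0.737 0.018 0.22 ]
0.22 73 [ 0.623 -0.005  0.22 ] [0.724 0.02  0.23 ]
0.23 51 [ 0.658 -0.009  0.23 ] [0.718 0.021 0.24 ]
0.24 29 [ 0.693 -0.006  0.24 ] [0.714 0.014 0.25 ]
0.25 60 [ 0.658 -0.029  0.25 ] [0.714 0.036 0.26 ]
```

The camera shows the fingertip ending near z = 0.122 while the reported TCP is 0.084, so it passed over the bat. I'll back off, lower it by the difference in steps, and check.

```bash
cat >> h.py <<'E'
def fingerlow(n='scene',r=.035):
    """lowest seen point of the finger near the tool axis (above anything known)"""
    im=snap(n);P=cloud(im);e=np.array(ctrl.current_ee_pos())
    m=(np.hypot(P[...,0]-e[0],P[...,1]-e[1])<r)&(P[...,2]>.03+0*e[2])&(P[...,2]<e[2]+.12)
    q=P[m]; z=np.sort(q[:,2]); return z[:12:3].round(4),e.round(4)
E
python3 - <<'E'
from h import *
P=lambda y,z:[*(PIV+ey*y),z]
ctrl.move_straight(P(.075,.084),rate=.1)
print(fingerlow())
for z in (.065,.05):
    ctrl.move_straight(P(.075,z),rate=.1); print(fingerlow(), np.round(ctrl.current_ft_force(),2))
E
```

```text
(array([0.0302, 0.0309, 0.0318, 0.0354]), array([0.6668, 0.0663, 0.084 ]))
(array([0.0304, 0.0322, 0.0348, 0.0364]), array([0.6662, 0.0672, 0.0644])) [ 0.08 -0.25  0.67]
(array([0.0306, 0.0334, 0.0341, 0.0353]), array([0.6663, 0.0677, 0.0497])) [-0.28 -0.04 -0.16]
```

```bash
sed -i 's/\.084/ZP/g; s/^PIV=/ZP=.048; PIV=/' h.py; python3 - <<'E'
from h import *
P=lambda y,z:[*(PIV+ey*y),z]
im=snap('scene');C=cloud(im);e=np.array(ctrl.current_ee_pos())
m=(np.hypot(C[...,0]-e[0],C[...,1]-e[1])<.02)&(C[...,2]>.04)&(C[...,2]<.2)
print(e.round(4),np.sort(C[m][:,2])[:8].round(3))
for y in (.05,.04,.03,.02,.015,.011,.008,.005):
    ctrl.move_straight(P(y,ZP),rate=.05)
    print(y,np.dot(ctrl.current_ft_force()[:2],ey).round(2),np.round(ctrl.current_ft_force()[2],2))
ctrl.move_straight(P(.07,ZP),rate=.1); ctrl.move_straight(P(.07,.2))
tip();print(ctrl.current_time_s())
E
```

```text
[0.6667 0.0677 0.0501] [0.087 0.09  0.093 0.093 0.093 0.095 0.095 0.096]
0.05 1.02 -0.28
0.04 -0.05 -0.29
0.03 2.04 0.06
0.02 -0.51 -0.39
0.015 -0.9 -0.57
0.011 0.15 0.71
0.008 -0.19 -0.44
0.005 0.03 -0.15
27 c [ 0.6782 -0.0192] mean [ 0.6784 -0.0194  0.0981] size [0.016 0.008] ang -1.257
18.1667
```

The toggle is OFF (tip at y = -0.019). The fingertip offset is about 37 mm, so I allow for it in the grasps. First pick next.

```bash
cat >> h.py <<'E'
DZ=.0365; PC=np.array([.5315,.2945]); TR=np.array([.4932,-.280]); TY=-.228
def tray(x,y): return TR+Rot.from_euler('z',TY).as_matrix()[:2,:2]@[x,y]
def find():
    P=cloud(snap('top')); out=[]
    for kind,zl,zh,b in (('plat',.05,.066,(PC[0]-.17,PC[0]+.17,PC[1]-.17,PC[1]+.17)),('mat',.031,.046,(.36,.59,-.09,.07)),('tray',.031,.05,(.33,.66,-.45,-.12))):
        for o in comps(P,zl,zh,b,80):
            o['where']=kind; o['c']=o['c']+[.0015,.001]; o['bar']=o['size'][0]/o['size'][1]>1.5
            out.append(o); print(kind,'bar' if o['bar'] else 'head',end=' ');show([o])
    return out
def pick(o,theta,sup):
    ctrl.open(); c=o['c']; hi=[*c,.12]
    r=down(theta,hi); ctrl.move_to(hi,r)
    ctrl.move_straight([*c,sup+.006-DZ],rate=.12)
    print('down',np.round(ctrl.current_ft_force(),1),np.round(ctrl.current_ee_pos(),4))
    ctrl.grab(40); print('width',ctrl.current_gripper_width(),'ff',ctrl.current_finger_force())
    ctrl.move_straight([*c,.12],rate=.15)
    print('lift',np.round(ctrl.current_ft_force(),1),ctrl.current_gripper_width())
def place(xy,theta,sup):
    hi=[*xy,.12]; r=down(theta,hi); ctrl.move_to(hi,r)
    ctrl.move_straight([*xy,sup+.0075-DZ],rate=.1); f0=np.round(ctrl.current_ft_force(),1)
    ctrl.open(); print('placed',f0,np.round(ctrl.current_ft_force(),1))
    ctrl.move_straight([*xy,.13],rate=.15)
    print('t',ctrl.current_time_s())
E
python3 - <<'E'
from h import *
ctrl.open()
h=[*tray(0,-.03),.16]; ctrl.move_to(h,down(TY,h))
L=find()
A=min([o for o in L if o['where']=='plat' and not o['bar']],key=lambda o:o['c'][1])
v=A['c']-PC; pick(A,np.arctan2(v[1],v[0]),.022)
snap('scene','held.png'); print(ctrl.current_time_s())
E
```

```text
plat bar 256 c [0.597  0.2559] mean [0.5945 0.254  0.0578] size [0.063 0.029] ang -0.702
plat head 259 c [0.4776 0.2337] mean [0.4754 0.2321 0.0599] size [0.045 0.045] ang 1.332
plat head 264 c [0.4638 0.3363] mean [0.4622 0.3345 0.0598] size [0.045 0.044] ang -0.001
mat bar 259 c [ 0.5206 -0.0094] mean [ 0.5185 -0.0103  0.039 ] size [0.064 0.028] ang 1.326
down [-0.   0.2  0.3] [ 0.4783  0.234  -0.0078]
width 0.5282419377387058 ff 40.100961327552795
lift [-0.2 -0.6 -3.4] 0.5231384224466582
25.45
```

View pics/held.png

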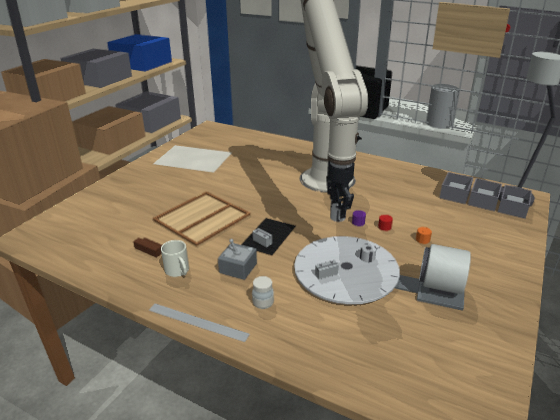

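The head is held at (337,212) with the gripper at 44.5 mm. I'll place it and continue with the rest, checking after each.

```bash
python3 - <<'E'
from h import *
place(tray(-.055,-.049),TY,.004)
L=find()
A=[o for o in L if o['where']=='plat' and not o['bar']][0]
v=A['c']-PC; pick(A,np.arctan2(v[1],v[0]),.022)
if .45<ctrl.current_gripper_width()<.6:
    place(tray(.055,-.049),TY,.004); find()
E
```

```text
placed [ 1.  -0.8 -2.2] [-0.4  0.7 -0.2]
t 30.7
plat bar 257 c [0.5969 0.2556] mean [0.5944 0.2539 0.058 ] size [0.064 0.029] ang -0.7
plat head 263 c [0.464  0.3359] mean [0.4623 0.3347 0.06  ] size [0.045 0.043] ang 0.05
mat bar 258 c [ 0.5208 -0.0095] mean [ 0.5186 -0.0104  0.0388] size [0.064 0.028] ang 1.332
tray head 275 c [ 0.4304 -0.3116] mean [ 0.4294 -0.3116  0.0417] size [0.046 0.043] ang -1.541
down [-0.6  0.1 -0.2] [ 0.4645  0.3365 -0.0077]
width 0.5279867936443463 ff 40.818580985069275
lift [-0.   0.2 -2.7] 0.527370415736627
placed [ 0.6  0.9 -1.9] [-1.6  0.   0.2]
t 41.6583
plat bar 255 c [0.5968 0.2558] mean [0.5942 0.2541 0.0577] size [0.063 0.029] ang -0.705
mat bar 259 c [ 0.5208 -0.0094] mean [ 0.5186 -0.0104  0.039 ] size [0.064 0.029] ang 1.321
tray head 263 c [ 0.5375 -0.3369] mean [ 0.5359 -0.3368  0.0417] size [0.046 0.043] ang 1.536
tray head 272 c [ 0.4548 -0.2756] mean [ 0.4529 -0.2759  0.0418] size [0.046 0.045] ang -1.266
```

Head 1 was knocked to (0.455,-0.276). It now rests against the divider but is still upright and inside its limits. Bars next.

```bash
python3 - <<'E'
from h import *
L=find()
A=[o for o in L if o['where']=='plat' and o['bar']][0]
pick(A,A['ang']+np.pi/2,.022)
w=ctrl.current_gripper_width()
if .25<w<.4:
    place(tray(.0,.069),TY,.004); L=find()
    A=[o for o in L if o['where']=='mat'][0]
    pick(A,A['ang']+np.pi/2,.003)
    if .25<ctrl.current_gripper_width()<.4:
        place(PC,A['ang']+np.pi/2,.022)
        h=[.66,.06,.2]; ctrl.move_to(h,down(BY,h))
        ctrl.grab(20); find(); snap('top','end.png'); tip()
E
```

```text
plat bar 258 c [0.5969 0.2559] mean [0.5945 0.2539 0.0579] size [0.063 0.029] ang -0.698
mat bar 258 c [ 0.521  -0.0095] mean [ 0.5186 -0.0106  0.0391] size [0.064 0.029] ang 1.323
tray head 261 c [ 0.5368 -0.3369] mean [ 0.5361 -0.3368  0.0419] size [0.045 0.044] ang -1.564
tray head 270 c [ 0.4547 -0.2754] mean [ 0.4528 -0.276   0.0419] size [0.045 0.044] ang -1.107
down [ 0.6 -0.3 -0.1] [ 0.5977  0.2565 -0.0075]
width 0.32183545180525036 ff 41.19724631309509
lift [ 0.4  0.2 -4.1] 0.3228086816730456
placed [ 0.1 -0.7 -3.9] [0.3 1.  1.1]
t 52.0417
mat bar 259 c [ 0.5208 -0.0095] mean [ 0.5186 -0.0102  0.0391] size [0.063 0.029] ang 1.317
tray bar 187 c [ 0.532  -0.3403] mean [ 0.5306 -0.3395  0.0416] size [0.046 0.03 ] ang -1.104
tray bar 242 c [ 0.5117 -0.2079] mean [ 0.5102 -0.2073  0.0397] size [0.059 0.028] ang 1.352
tray head 258 c [ 0.4546 -0.2764] mean [ 0.4522 -0.2765  0.042 ] size [0.047 0.043] ang -1.087
down [0.  0.4 0. ] [ 0.5215 -0.0094 -0.0268]
width 0.3224050226258588 ff 40.86211860179901
lift [-0.3 -0.  -3. ] 0.3208538154156477
placed [ 0.8  0.5 -3.1] [-0.3  1.6 -0.6]
t 60.4667
plat bar 263 c [0.5333 0.2936] mean [0.5314 0.2916 0.0579] size [0.064 0.028] ang 1.316
12 c [ 0.6721 -0.0184] mean [ 0.6723 -0.0188  0.0948] size [0.01  0.004] ang 0.91
25 c [ 0.6774 -0.0204] mean [ 0.6784 -0.02    0.0991] size [0.014 0.011] ang 1.554
```

View pics/end.png

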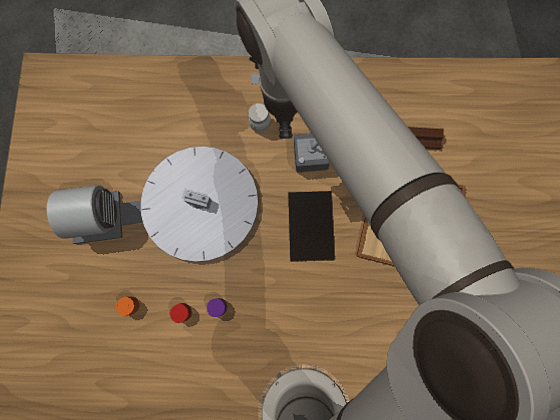

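The wet bar stands at the platter centre (197,198), the mat is empty and the toggle is still OFF. The arm hides the tray, so I move clear and check it before flipping ON.

```bash
python3 - <<'E'
from h import *
h=[.52,.12,.25]; ctrl.move_to(h,down(BY,h))
L=find()
for o in L:
    if o['where']=='tray': print('tray frame',(Rot.from_euler('z',-TY).as_matrix()[:2,:2]@(o['c']-TR)).round(4))
im=snap('top'); b=im['pixels'][150:290,340:480]; cv2.imwrite('pics/tray.png',cv2.resize(b,(560,560),interpolation=cv2.INTER_CUBIC)[...,::-1])
E
```

```text
plat bar 262 c [0.5335 0.2938] mean [0.5313 0.2918 0.0579] size [0.064 0.028] ang 1.309
tray head 263 c [ 0.5371 -0.3365] mean [ 0.536  -0.3366  0.0421] size [0.046 0.044] ang -1.559
tray bar 271 c [ 0.5113 -0.2101] mean [ 0.5091 -0.2104  0.0398] size [0.064 0.029] ang 1.338
tray head 270 c [ 0.4545 -0.2752] mean [ 0.453  -0.2759  0.0417] size [0.045 0.045] ang -1.132
tray frame [ 0.0555 -0.0451]
tray frame [0.0018 0.0722]
tray frame [-0.0387 -0.0041]
```

View pics/tray.png

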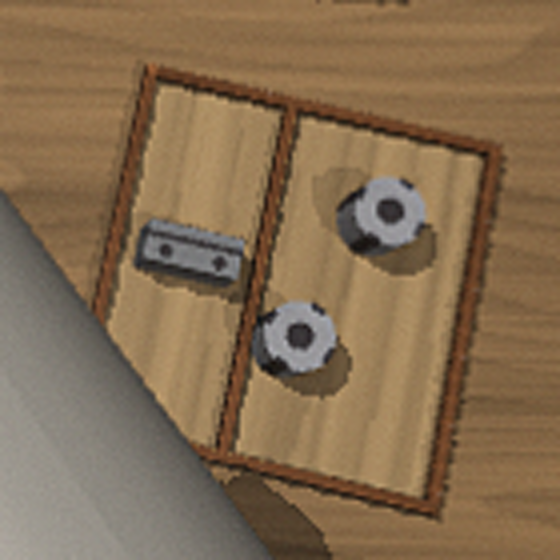

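All three dry cutters stand upright in the right compartments: the bar at (190,250), and the heads at (390,210) and (297,335). Flipping ON.

```bash
python3 - <<'E'
from h import *
flip(-1)
h=[.52,.12,.25]; ctrl.move_to(h,down(BY,h)); tip(); find(); print(ctrl.current_time_s())
E
```

```text
0.03 -2.39 [ 0.6765 -0.0373  0.048 ]
0.02 -0.24 [ 0.6749 -0.025   0.0478]
0.015 -0.55 [ 0.6747 -0.0209  0.0479]
0.011 -0.05 [ 0.6745 -0.0174  0.048 ]
0.008 -0.8 [ 0.6742 -0.0146  0.048 ]
0.005 -0.75 [ 0.6739 -0.0116  0.048 ]
26 c [0.6726 0.008 ] mean [0.6706 0.008  0.1009] size [0.013 0.013] ang -0.806
25 c [0.6752 0.0099] mean [0.675  0.0102 0.0986] size [0.016 0.01 ] ang -1.105
plat bar 263 c [0.5336 0.2933] mean [0.5312 0.2916 0.0578] size [0.064 0.028] ang 1.31
tray head 265 c [ 0.5375 -0.3369] mean [ 0.5359 -0.3367  0.0417] size [0.046 0.044] ang 1.537
tray bar 272 c [ 0.5112 -0.2098] mean [ 0.5093 -0.2102  0.0397] size [0.064 0.029] ang 1.348
tray head 272 c [ 0.4547 -0.2758] mean [ 0.4528 -0.2759  0.0418] size [0.045 0.045] ang -1.188
71.2583
```

```bash
python3 -c "
from rig import ctrl
print(ctrl.job_done())"
```

```text
the job is handed in; nothing more can be done
None
```

The job is handed in at about 71 s: blower switched off, both dry heads and the one dry bar standing in their tray compartments, the washed bar at the platter's centre, and blower back on, all confirmed by camera; the judge returned no verdict.

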